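# Scan a slide cassette, unlatch it from its dock and hold it

## Task

The longer of the two slide cassettes is to be logged and taken out: pick up the stamp-shaped code reader and hold it steady and upright, window down, about 5 cm above the middle of the label on top of the longer cassette for two seconds, then stand the reader back upright on the worktop and let go of it. Then pinch the two side catches of that cassette fully together between the fingers, lift it straight up out of its dock, and finish while still holding it by the pinched catches, upright and still, with its underside about 12 cm above the worktop. Leave the shorter cassette latched and do not push the cup, the dish and the tip box about.

Things in the scene. Friction and masses are not known exactly. Their poses are not given: they have to be found in the camera images.
- reader: stamp-shaped code reader, standing on the worktop: black square foot 46 x 46 x 20 mm, above it a grey upright handle 34 mm (x) by 30 mm (y) up to 121 mm high, to be gripped at 45 to 115 mm height. Its reading window is the underside and looks down (-z). Origin: centre of the underside; z up through the handle. 0.1 to 0.21 kg.
- cassette_long: slide cassette, open white rack 100 x 36 x 86 mm (x, y, z) with upright glass slides, latched upright in its dock; flat top with a 26 mm barcode label. Origin: centre of its underside; x along its length, z up. Midway along each long side (+y and -y) a grey spring catch with a ribbed finger pad. 0.15 to 0.26 kg.
- cassette_short: slide cassette, open white rack 62 x 36 x 86 mm (x, y, z) with upright glass slides, latched upright in its dock; flat top with a 26 mm barcode label. Origin: centre of its underside; x along its length, z up. Midway along each long side (+y and -y) a grey spring catch with a ribbed finger pad. Leave this one.
- dock_long: dock fixed to the worktop, grey plate 134 x 104 x 10 mm (x, y, z), origin at the centre of its underside; the cassette stands on the plate with the same centre and axes, between 18 mm high guides with 1.5 mm clearance. Two aluminium keeper posts at y = +-34..45 mm, 53 mm high above the worktop, hook over the noses of the catches and hold the cassette down until both catches are pinched in by more than 4 mm.
- dock_short: dock fixed to the worktop, grey plate 96 x 104 x 10 mm (x, y, z), origin at the centre of its underside; the cassette stands on the plate with the same centre and axes, between 18 mm high guides with 1.5 mm clearance. Two aluminium keeper posts at y = +-34..45 mm, 53 mm high above the worktop, hook over the noses of the catches and hold the cassette down until both catches are pinched in by more than 4 mm.
- label_long (a point): middle of the label on top of the long cassette (96 mm above the worktop while docked)
- catch_long_left (a joint): the long cassette's catch on its +y side: 0 sprung out, 0.006 m pressed fully in (2 N to start, 5 N at full travel), off its keeper from 0.0045 m. Its finger pad: 28 mm along x, 56 to 82 mm above the cassette's origin, outer face 30 mm from the mid-plane (60 mm over both pads, 48 mm fully pinched)
- catch_long_right (a joint): the long cassette's catch on its -y side: 0 sprung out, 0.006 m pressed fully in (2 N to start, 5 N at full travel), off its keeper from 0.0045 m. Its finger pad: 28 mm along x, 56 to 82 mm above the cassette's origin, outer face 30 mm from the mid-plane (60 mm over both pads, 48 mm fully pinched)
- specimen_cup: bystander: specimen cup with screw lid, 64 mm wide, 63 mm high, origin at its underside
- petri_dish: bystander: flat petri dish, 57 mm wide, 14 mm high, origin at its underside
- tip_box: bystander: clear pipette tip box 63 x 78 x 62 mm, origin at its underside
Mind the look-alikes: they are no part of the job. What is shaped like the cassette_long but pink is not meant.

How it is judged:
By the outcome, as a careful person would: the job done as asked, in the order asked, and still so for the second after the job is handed in, while the arm keeps its last pose, push and grip.
It also fails if it takes over 69 s, if anything falls off the work surface, if the arm or the gripper's body presses on something with over 40 N, if the wrist force passes 120 N, or if a joint passes its speed limit or range.

## Robot

A 7-joint arm with a two-finger parallel gripper is mounted at the origin on a cart in front of the work surface, level with it; the furniture and walls round the work are solid. World frame = base frame: x ahead of the robot, y to its left, z up, the work surface at z = 0. Lengths are in mm, angles in rad, forces in N, time in s.
With the tool pointing down it reaches from about 400 to 850 mm from the base axis. Payload 4.4 kg.
Tool frame: the origin (TCP) lies on the centre line of the jaws, within the pads' length; the fingertips stand 8 mm ahead of it and the grasp point (between the pads) lies 11 mm behind it; x points along the fingers, z is the direction in which the jaws open and shut, and the axes are right-handed (so a half turn about x gives the same grasp; the last joint's range is limited). The gripper opens to 94 mm and grips with 3 to 60 N. Pads are 16 mm wide; open, the fingers measure 119 mm over their backs; the gripper's body (75 mm by 177 mm) begins 78 mm behind the grasp point.
Start: joints at [-1.266, 0.628, 0.038, 1.517, -0.027, 0.996, -0.02], TCP at [235.512, 605.848, 213.478] pointing down, gripper open.
Joint ranges: [-3.06, 3.06], [-0.37, 2.12], [-1.25, 1.32], [0.18, 2.47], [-1.1, 4.24], [0.23, 1.98], [-2.94, 2.94]. Speed limits (rad/s): [2.57, 2.57, 3.14, 3.14, 3.14, 3.14, 3.14].

## Interface

Orientations are given as a unit quaternion [w, x, y, z].
In Python, from plant import * gives the robot as it stands.
- The arm moves only by the tool drive_tool, never from a script. Its argument "series" is a list of rows, each a list of 6 numbers: the shift along the world's x, y, z in cm, then the turn, a rotation vector about the world's x, y, z in degrees. In form: [[dx, dy, dz, ax, ay, az], ...]. A call has 1 to 10 rows; each row shifts and turns the commanded pose from where the row before left it; what a row does not reach is not made up. A row lasts 1/8 s, in which the tool goes at most 62.5 mm and 10.7 degrees, less where a joint would pass 70% of its speed; a pose out of reach is approached as far as the arm can. A call with a gripper value outside its range is refused whole. "grip" is the closure, from 0 (fully open) to 1 (shut), set as the call begins (left out, the last holds). The fingers move at their own pace and stop on an object; "force" is the grip in N (left out, the last holds). Time passes only in rows, so rows that do not move let the fingers close. It gives the time, the measured TCP pose, the force and the opening at its end, in the units of the state.
- get_state(): the state, without advancing time (a new reading comes with each control period).
- snapshot(name): name is "scene" or "top" or "wrist"; returns the picture (480x640x3 uint8, blue, green, red); there is no depth.
- camera_model(name): a dict with "intrinsics" (3x3 intrinsics, pixels), "camera_from_world" (4x4, takes a point from world to camera coordinates); the wrist camera has in their place "tool_from_camera" (4x4, takes a point from camera to tool coordinates, whose origin is the TCP and whose axes are the tool frame's). Camera axes: x right, y up, looking along -z (the intrinsics and any distortion apply to the point x, -y, -z); pixel columns grow to the right and rows downward; lengths in mm; the calibration is good to about 2 mm. A picture is of the moment at which its call begins: read the wrist's pose just before it. camera_model takes no time and is no camera call.
- sign_off(): hands the job in, once; it reports no verdict.
The state is a dict: "t": time; "joint_positions": joint angles; "qvel": joint speeds; "tau": joint torques, N m; "tcp_pos": TCP position; "ee_rot": TCP orientation; "wrist_force": force on the tool from outside, world axes, zero at the start; "ft_torque": the same for the moment, N m; "grip_width": finger opening in mm.
Only numpy, scipy, OpenCV 4.12 (cv2) and the standard library are available. Lean on these libraries where they do the work, as an engineer would, in place of code of your own. Each camera call takes 0.05 s, during which the arm holds its last target.

## Working session

There is one attempt and no reset: what is moved stays moved. The work goes in short steps, Python scripts to look and compute and a tool call to move; the robot and the scene stay as the last step left them, time stands still between calls to the robot, and variables do not carry over. Pictures are saved under pics/ and viewed, and the job is handed in when it is done.

Besides the shell and the picture viewer there is one more tool, called after "Call:" in YAML: its name, and indented under it one key for each argument. drive_tool: Moves the arm, as the interface text tells. Its arguments: {"type":"object","properties":{"series":{"type":"array","items":{"type":"array","items":{"type":"number"}}},"grip":{"type":"number"},"force":{"type":"number"}},"required":["series"]}

```bash
mkdir -p pics; ls; python3 - <<'E'
from plant import *
import cv2,numpy as np
np.set_printoptions(precision=4,suppress=True)
print(get_state())
for n in("scene","top","wrist"):
    cv2.imwrite(f"pics/{n}0.png",snapshot(n)); print(n,camera_model(n))
E
```

```text
pics
{'t': 0.0, 'joint_positions': array([-1.2658,  0.6293,  0.0384,  1.5184, -0.027 ,  0.9963, -0.02  ]), 'qvel': array([ 0.0006,  0.0001, -0.0004,  0.0001, -0.001 , -0.0012,  0.0003]), 'tau': array([ -0.0001, -54.9736,   1.1434, -18.6633,  -0.0523,   0.0239,
         0.0002]), 'tcp_pos': array([235.2695, 605.23  , 212.5676]), 'ee_rot': array([ 0.5831, -0.3997,  0.5841,  0.3989]), 'wrist_force': array([ 0.6724, -0.6642,  1.1258]), 'ft_torque': array([-0.0405,  0.0088,  0.0249]), 'grip_width': 94.05237384923458}
scene {'intrinsics': array([[545.0726,   0.    , 327.6468],
       [  0.    , 545.0726, 243.7597],
       [  0.    ,   0.    ,   1.    ]]), 'camera_from_world': array([[    0.6015,    -0.7988,     0.0037,  -303.3596],
       [    0.5485,     0.4164,     0.7252,  -320.0445],
       [   -0.5808,    -0.4342,     0.6886, -1303.1232],
       [    0.    ,     0.    ,     0.    ,     1.    ]])}
top {'intrinsics': array([[510.3876,   0.    , 318.6881],
       [  0.    , 510.3876, 239.2798],
       [  0.    ,   0.    ,   1.    ]]), 'camera_from_world': array([[   -0.0135,    -0.9999,    -0.0067,    -6.4131],
       [    0.9964,    -0.014 ,     0.0831,  -515.5592],
       [   -0.0831,    -0.0055,     0.9965, -1453.9216],
       [    0.    ,     0.    ,     0.    ,     1.    ]])}
wrist {'intrinsics': array([[394.991 ,   0.    , 323.1593],
       [  0.    , 394.991 , 238.063 ],
       [  0.    ,   0.    ,   1.    ]]), 'tool_from_camera': array([[  -0.0004,    0.2324,   -0.9726, -170.9259],
       [   0.0009,    0.9726,    0.2324,   67.1964],
       [   1.    ,   -0.0008,   -0.0006,   -0.5653],
       [   0.    ,    0.    ,    0.    ,    1.    ]])}
```

View pics/scene0.png

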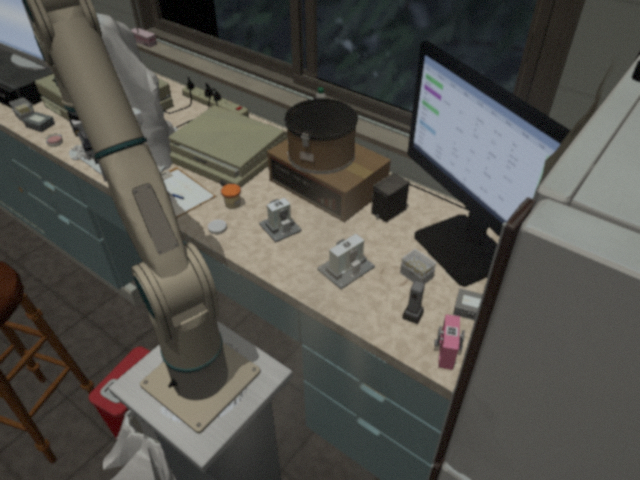

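View pics/top0.png

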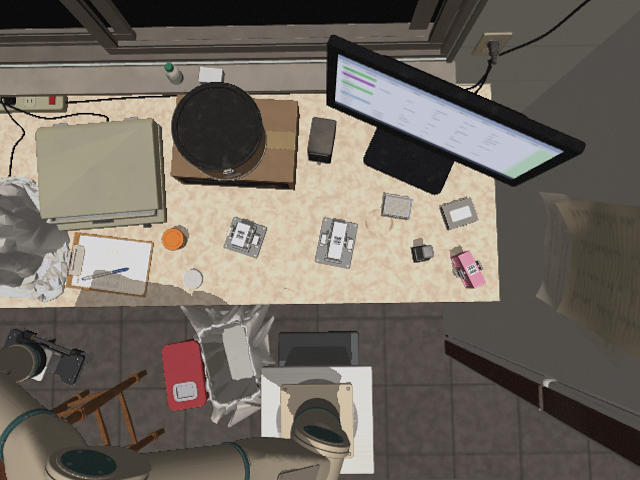

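View pics/wrist0.png

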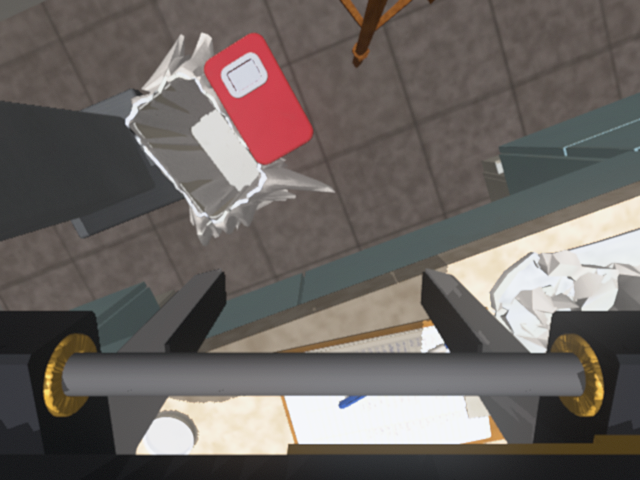

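```bash
cat > h.py <<'E'
from plant import *
import cv2,numpy as np
np.set_printoptions(precision=2,suppress=True)
def ray(name,u,v,z):
    m=camera_model(name);K=m["intrinsics"];T=m["camera_from_world"]
    d=np.linalg.inv(K)@[u,v,1]; d=np.array([d[0],-d[1],-d[2]])
    R=T[:3,:3];c=-R.T@T[:3,3];d=R.T@d
    return c+d*(z-c[2])/d[2]
def proj(name,P):
    m=camera_model(name);K=m["intrinsics"];T=m["camera_from_world"]
    p=T[:3,:3]@np.array(P,float)+T[:3,3];q=K@[p[0],-p[1],-p[2]];return q[:2]/q[2]
E
python3 - <<'E'
import cv2
a=cv2.imread("pics/top0.png");b=cv2.imread("pics/scene0.png")
cv2.imwrite("pics/topc1.png",cv2.resize(a[200:290,300:410],None,fx=6,fy=6,interpolation=2))
cv2.imwrite("pics/topc2.png",cv2.resize(a[180:300,370:500],None,fx=6,fy=5,interpolation=2)[:600])
cv2.imwrite("pics/scc.png",cv2.resize(b[180:380,250:500],None,fx=3,fy=3,interpolation=2))
E
```

```text
(no output)
```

View pics/topc1.png

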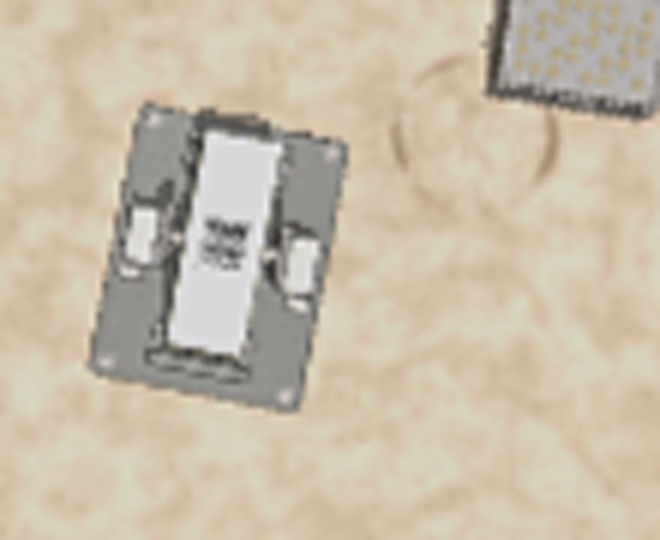

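View pics/topc2.png

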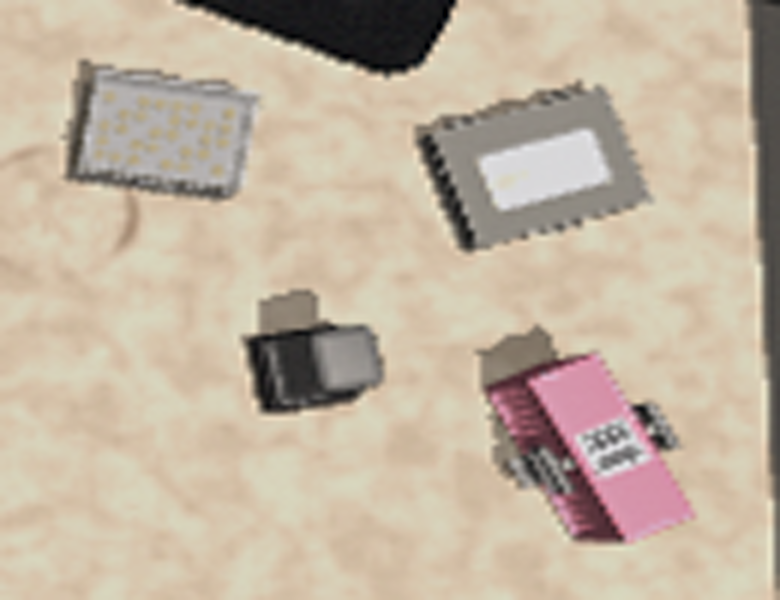

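View pics/scc.png

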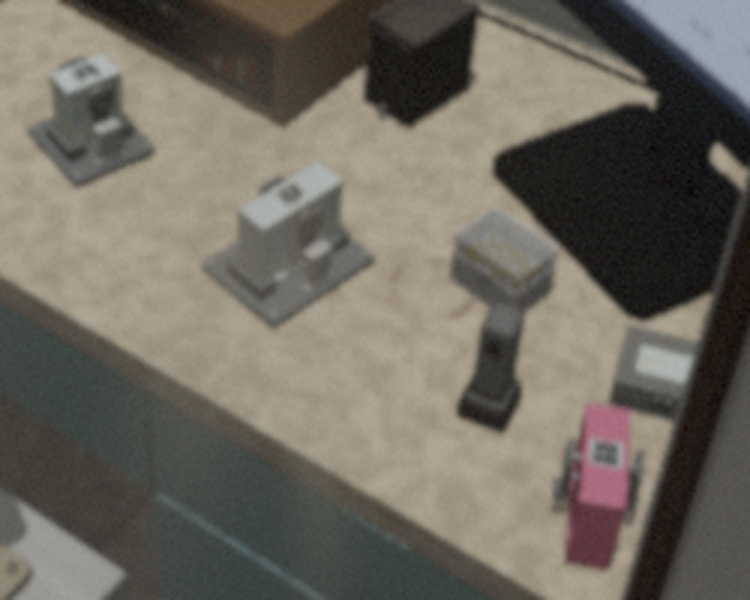

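White rack at top (337,240) is the long cassette (longer than white one at (245,236); the one at (468,268) is pink). Reader is at (422,250); the grey block at (459,212) and the black box at (320,140) aren't stamp-shaped.

```bash
python3 - <<'E'
from h import *
a=cv2.imread("pics/top0.png")
W=[(205,128),(282,140),(240,358),(168,342)]
P=np.array([ray("top",300+(x)/6-.5+.08,200+y/6-.42,96) for x,y in W]);print(P,P.mean(0))
print("len",np.linalg.norm(P[0]-P[3]),np.linalg.norm(P[0]-P[1]))
e=(P[0]-P[3])+(P[1]-P[2]);print("yaw",np.degrees(np.arctan2(e[1],e[0])))
# dock corners at z10
D=[(145,103),(348,143),(298,410),(92,375)]
Q=np.array([ray("top",300+x/6-.42,200+y/6-.42,10) for x,y in D]);print(Q,Q.mean(0))
e=(Q[0]-Q[3])+(Q[1]-Q[2]);print("dock yaw",np.degrees(np.arctan2(e[1],e[0])))
lab=ray("top",300+225/6-.42,200+244/6-.42,96);print("label",lab)
R=[(312,333),(372,325),(383,378),(325,392)]
R=np.array([ray("top",370+x/6-.42,180+y/5-.4,121) for x,y in R]);print(R,R.mean(0))
e=(R[0]-R[3])+(R[1]-R[2]);print("reader yaw",np.degrees(np.arctan2(e[1],e[0])))
F=np.array([ray("top",370+x/6-.42,180+y/5-.4,z) for x,y,z in [(262,410,0),(247,338,20)]]);print("foot",F)
# scene: label centre, reader top centre
for n,(x,y),z in (("label",(290,193),96),("readertop",(503,321),121)):
    print(n,ray("scene",250+x/3-.33,180+y/3-.33,z))
# masks
hsv=cv2.cvtColor(a,cv2.COLOR_BGR2HSV)
m=((hsv[...,2]>200)&(hsv[...,1]<25)).astype(np.uint8);m[:, :320]=0;m[:,360:]=0;m[:215]=0;m[265:]=0
for c in cv2.findContours(m,0,2)[0]:
    if cv2.contourArea(c)>10: print(cv2.minAreaRect(c),ray("top",*cv2.minAreaRect(c)[0],96))
print("pink etc bystanders tip:",ray("top",396,207,62),ray("top",468,268,80))
E
```

```text
[[559.33 -56.04  96.  ]
 [553.29 -91.24  96.  ]
 [453.62 -70.31  96.  ]
 [461.37 -37.61  96.  ]] [506.9 -63.8  96. ]
len 99.68164577921932 35.71277604250764
yaw -11.265213819293486
[[ 582.27  -29.13   10.  ]
 [ 561.25 -127.6    10.  ]
 [ 431.86 -100.89   10.  ]
 [ 450.13   -1.6    10.  ]] [506.38 -64.8   10.  ]
dock yaw -11.716833394670324
label [505.83 -64.33  96.  ]
[[ 484.56 -290.38  121.  ]
 [ 488.5  -317.36  121.  ]
 [ 459.92 -321.37  121.  ]
 [ 452.76 -295.23  121.  ]] [ 471.44 -306.09  121.  ]
reader yaw 8.338786826801567
foot [[ 447.97 -288.46    0.  ]
 [ 488.87 -278.87   20.  ]]
label [504.11 -64.18  96.  ]
readertop [ 463.72 -309.1   121.  ]
((350.0, 244.0), (8.0, 4.0), 90.0) [495.01 -99.56  96.  ]
((323.15380859375, 238.73077392578125), (3.7262067794799805, 8.040761947631836), 11.309932708740234) [510.54 -26.2   96.  ]
((336.8461608886719, 240.26922607421875), (12.355316162109375, 35.49702072143555), 11.309932708740234) [505.78 -63.69  96.  ]
pink etc bystanders tip: [ 600.4  -233.19   62.  ] [ 425.3  -424.41   80.  ]
```

```bash
cat >> h.py <<'E'
from scipy.spatial.transform import Rotation as Ro
def tool():
    s=get_state();q=s["ee_rot"];return s,Ro.from_quat([q[1],q[2],q[3],q[0]]).as_matrix(),s["tcp_pos"]
def rep():
    s,R,p=tool();j=R[:,2];print("t",s["t"],"tcp",p,"x",R[:,0],"jaw yaw",np.degrees(np.arctan2(j[1],j[0])),"w",s["grip_width"],"F",s["wrist_force"],"j",s["joint_positions"])
def wray(u,v,z,R,p):
    m=camera_model("wrist");T=m["tool_from_camera"];d=np.linalg.inv(m["intrinsics"])@[u,v,1];d=np.array([d[0],-d[1],-d[2]])
    c=p+R@T[:3,3];d=R@(T[:3,:3]@d);return c+d*(z-c[2])/d[2]
E
python3 -c "
from h import *
rep()"
```

```text
t 0.15 tcp [235.32 605.41 212.79] x [-0. -0. -1.] jaw yaw 68.75655782171351 w 93.90415659286238 F [-0.38 -0.06 -0.64] j [-1.27  0.63  0.04  1.52 -0.03  1.   -0.02]
```

Call:
drive_tool:
  series:
    - [3.5,-5,1,0,0,-3.5]
    - [3.5,-5,1,0,0,-3.5]
    - [3.5,-5,1,0,0,-3.5]
    - [3.5,-5,1,0,0,-3.5]
    - [3.5,-5,1,0,0,-3.5]
    - [3.5,-5,1,0,0,-3.5]
    - [2.5,-5.5,1,0,0,-4]
    - [0,-6,1,0,0,-4]
    - [0,-6,1,0,0,-4]
    - [0,-6,0,0,0,-4]
  grip: 0

```text
t: 1.4
tcp_pos: [470.7, 68.9, 304.2]
ee_rot: [0.681, -0.193, 0.68, 0.193]
wrist_force: [0.6, -1.2, -0.0]
grip_width: 93.7
```

Call:
drive_tool:
  series:
    - [0,-6,0,0,0,-4]
    - [0,-6,0,0,0,-4]
    - [0,-6,0,0,0,-4]
    - [0,-6,0,0,0,-4]
    - [0,-6,0,0,0,-4]
    - [0,-6,0,0,0,-4]
    - [0,-2,0,0,0,0]
    - [0,0,0,0,0,0]
    - [0,0,0,0,0,0]

```text
t: 2.52
tcp_pos: [470.8, -307.5, 303.2]
ee_rot: [0.705, -0.048, 0.706, 0.049]
wrist_force: [-0.2, 0.7, -0.3]
grip_width: 94.2
```

```bash
python3 -c "
from h import *
rep()
cv2.imwrite('pics/w1.png',snapshot('wrist'))"
```

```text
t 2.525 tcp [ 470.77 -307.47  303.16] x [-0.  0. -1.] jaw yaw 7.843952827172427 w 94.23176424344007 F [-0.23  0.69 -0.27] j [ 0.19  0.45  0.51  1.65 -0.24  1.1   0.91]
```

View pics/w1.png

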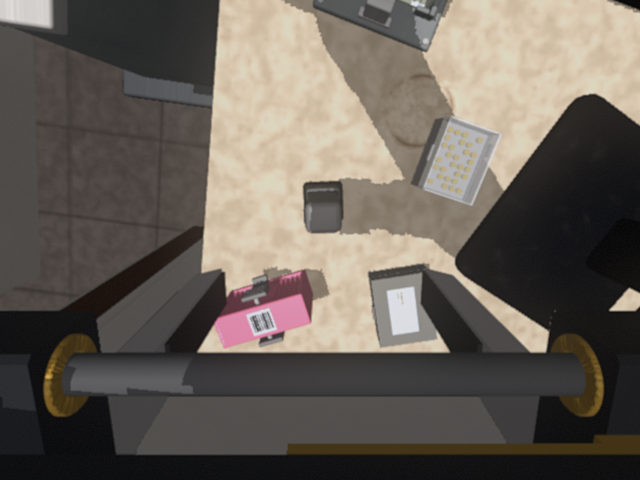

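```bash
python3 -c "
from h import *
a=cv2.imread('pics/w1.png')
cv2.imwrite('pics/w1c.png',cv2.resize(a[165:245,280:380],None,fx=7,fy=7,interpolation=2))"
```

```text
(no output)
```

View pics/w1c.png

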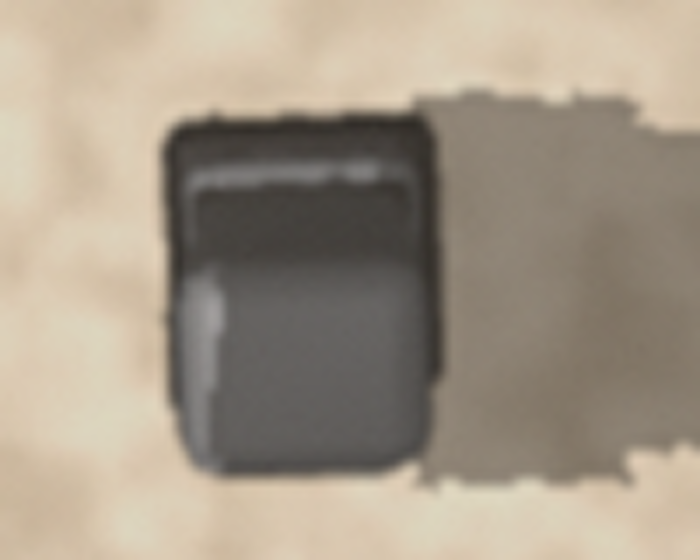

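```bash
python3 -c "
from h import *
s,R,p=tool()
f=lambda x,y,z: wray(280+x/7-.43,165+y/7-.43,z,R,p)
P=np.array([f(x,y,121) for x,y in [(183,265),(432,265),(432,474),(183,474)]]);print(P,P.mean(0),np.linalg.norm(P[0]-P[1]),np.linalg.norm(P[1]-P[2]))
Q=np.array([f(x,y,20) for x,y in [(165,116),(438,118)]]);print(Q,Q.mean(0),np.linalg.norm(Q[0]-Q[1]))
d=R[:,2];e=np.array([-d[1],d[0],0]);print('centre from foot',Q.mean(0)-23*e)
rep()
"
```

```text
[[ 452.87 -294.04  121.  ]
 [ 484.59 -289.62  121.  ]
 [ 488.68 -316.84  121.  ]
 [ 456.4  -321.35  121.  ]] [ 470.64 -305.46  121.  ] 32.02097294566866 27.53054965874076
[[ 444.3  -285.24   20.  ]
 [ 488.5  -279.4    20.  ]] [ 466.4  -282.32   20.  ] 44.588192395166125
centre from foot [ 469.56 -305.1    20.  ]
t 2.575 tcp [ 470.94 -307.22  303.32] x [-0.  0. -1.] jaw yaw 7.889513656225548 w 94.38022161130517 F [-0.65 -0.4   0.32] j [ 0.19  0.45  0.51  1.65 -0.24  1.1   0.91]
```

Call:
drive_tool:
  series:
    - [0,0.2,-4,0,0,0]
    - [0,0,-4,0,0,0]
    - [0,0,-4,0,0,0]
    - [0,0,-4,0,0,0]
    - [0,0,-4,0,0,0]
    - [0,0,-3.2,0,0,0]
    - [0,0,0,0,0,0]

```text
t: 3.45
tcp_pos: [469.7, -304.5, 69.8]
ee_rot: [0.704, -0.047, 0.707, 0.05]
wrist_force: [0.6, -0.2, 0.5]
grip_width: 94.1
```

Call:
drive_tool:
  series:
    - [0,0,0,0,0,0]
    - [0,0,0,0,0,0]
    - [0,0,0,0,0,0]
    - [0,0,0,0,0,0]
    - [0,0,0,0,0,0]
    - [0,0,0,0,0,0]
    - [0,0,0,0,0,0]
    - [0,0,0,0,0,0]
  grip: 1
  force: 20

```text
t: 4.45
tcp_pos: [470.5, -307.2, 71.5]
ee_rot: [0.705, -0.048, 0.706, 0.048]
wrist_force: [0.0, 0.1, 1.1]
grip_width: 34.0
```

```bash
python3 -c "
from h import *
rep()
cv2.imwrite('pics/w2.png',snapshot('wrist'))"
```

```text
t 4.45 tcp [ 470.48 -307.16   71.45] x [-0.  0. -1.] jaw yaw 7.74642257706629 w 33.99113485106217 F [0.02 0.05 1.13] j [ 0.31  0.73  0.35  1.89 -0.42  0.59  1.06]
```

View pics/w2.png

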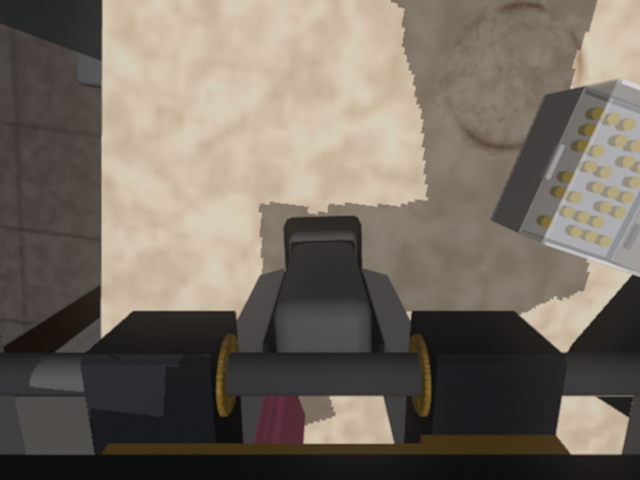

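Call:
drive_tool:
  series:
    - [0,0,1,0,0,0]
    - [0,0,2.5,0,0,0]
    - [0,0,3,0,0,0]
    - [0,0,3,0,0,0]
    - [0,0,3,0,0,0]
    - [0,0,2.1,0,0,0]
    - [0.4,2,0,0,0,0]
    - [0.5,4,0,0,0,0]
    - [0.6,4,0,0,0,0]
    - [0.6,4,0,0,0,0]

```text
t: 5.75
tcp_pos: [491.3, -165.9, 217.9]
ee_rot: [0.706, -0.048, 0.705, 0.048]
wrist_force: [0.3, -1.2, -1.7]
grip_width: 34.5
```

Call:
drive_tool:
  series:
    - [0.6,4,0,0,0,0]
    - [0.5,3,0,0,0,0]
    - [0.3,2,0,0,0,0]
    - [0.1,1.1,0,0,0,0]
    - [0,0,0,0,0,0]
    - [0,0,0,0,0,0]

```text
t: 6.5
tcp_pos: [506.3, -67.4, 217.7]
ee_rot: [0.706, -0.048, 0.705, 0.047]
wrist_force: [-0.3, -0.5, -2.1]
grip_width: 34.1
```

```bash
python3 -c "
from h import *
rep()
b=snapshot('scene');c=snapshot('top')
cv2.imwrite('pics/s3.png',cv2.resize(b[160:310,270:420],None,fx=4,fy=4,interpolation=2))
cv2.imwrite('pics/t3.png',cv2.resize(c[190:290,290:400],None,fx=6,fy=6,interpolation=2))
print(proj('scene',(506,-64,96)),proj('scene',(506,-64,146)),proj('top',(506,-64,267)))
"
```

```text
t 6.5 tcp [506.31 -67.36 217.67] x [ 0. -0. -1.] jaw yaw 7.667185922410438 w 34.08941555373466 F [-0.28 -0.52 -2.15] j [-0.26  0.46  0.49  1.91 -0.29  0.84  0.51]
[346.68 243.6 ] [347.2  230.14] [339.02 234.42]
```

View pics/s3.png

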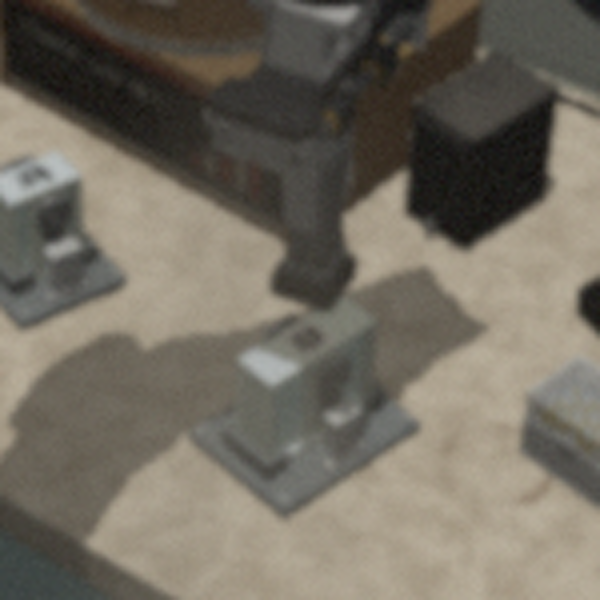

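View pics/t3.png

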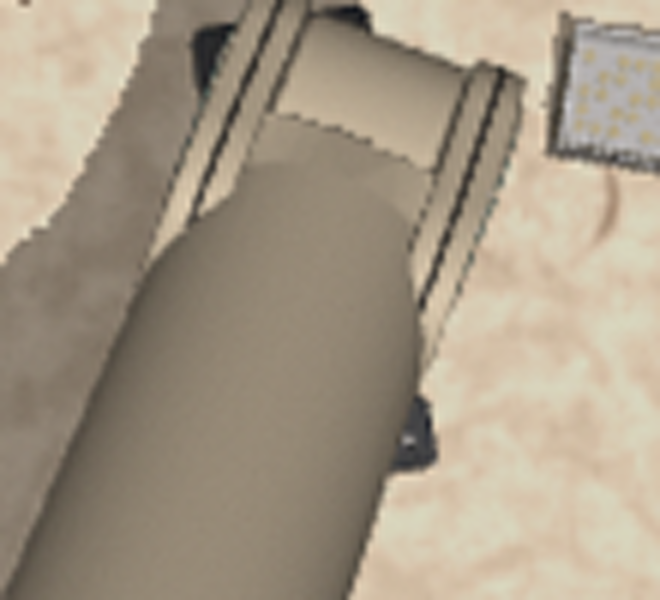

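Call:
drive_tool:
  series:
    - [0,0.1,0,0,0,0]
    - [0,0,0,0,0,0]
    - [0,0,0,0,0,0]
    - [0,0,0,0,0,0]
    - [0,0,0,0,0,0]
    - [0,0,0,0,0,0]
    - [0,0,0,0,0,0]
    - [0,0,0,0,0,0]
    - [0,0,0,0,0,0]
    - [0,0,0,0,0,0]

```text
t: 7.85
tcp_pos: [506.5, -65.2, 217.5]
ee_rot: [0.705, -0.048, 0.706, 0.048]
wrist_force: [-0.3, 0.8, -2.2]
grip_width: 34.0
```

Call:
drive_tool:
  series:
    - [0,0,0,0,0,0]
    - [0,0,0,0,0,0]
    - [0,0,0,0,0,0]
    - [0,0,0,0,0,0]
    - [0,0,0,0,0,0]
    - [0,0,0,0,0,0]
    - [0,0,0,0,0,0]
    - [0,0,0,0,0,0]
    - [0,0,0,0,0,0]
    - [0,0,0,0,0,0]

```text
t: 9.1
tcp_pos: [506.5, -65.2, 217.5]
ee_rot: [0.705, -0.048, 0.705, 0.048]
wrist_force: [0.6, 0.7, -2.2]
grip_width: 34.5
```

Call:
drive_tool:
  series:
    - [0,0,0,0,0,0]
    - [0,0,0,0,0,0]
    - [0,0,0,0,0,0]
    - [0,0,0,0,0,0]
    - [0,0,0,0,0,0]
    - [0,0,0,0,0,0]
    - [0,0,0,0,0,0]

```text
t: 9.98
tcp_pos: [506.5, -65.2, 217.5]
ee_rot: [0.705, -0.048, 0.705, 0.048]
wrist_force: [-0.0, 0.9, -1.3]
grip_width: 34.3
```

Call:
drive_tool:
  series:
    - [-0.2,-1.1,0,0,0,0]
    - [-0.4,-3,0,0,0,0]
    - [-0.6,-4,0,0,0,0]
    - [-0.6,-4,0,0,0,0]
    - [-0.6,-4,0,0,0,0]
    - [-0.6,-4,0,0,0,0]
    - [-0.4,-3,0,0,0,0]
    - [-0.2,-1.1,0,0,0,0]
    - [0,0,0,0,0,0]

```text
t: 11.1
tcp_pos: [470.0, -307.4, 217.3]
ee_rot: [0.705, -0.047, 0.706, 0.047]
wrist_force: [-0.8, 0.4, -1.3]
grip_width: 34.4
```

Call:
drive_tool:
  series:
    - [0,0,-2,0,0,0]
    - [0,0,-3,0,0,0]
    - [0,0,-3,0,0,0]
    - [0,0,-3,0,0,0]
    - [0,0,-2,0,0,0]
    - [0,0,-0.8,0,0,0]
    - [0,0,-0.4,0,0,0]
    - [0,0,-0.2,0,0,0]
    - [0,0,0,0,0,0]

```text
t: 12.22
tcp_pos: [470.9, -307.3, 74.0]
ee_rot: [0.706, -0.048, 0.705, 0.048]
wrist_force: [-0.4, -0.5, -1.6]
grip_width: 34.5
```

Call:
drive_tool:
  series:
    - [0,0,-0.1,0,0,0]
    - [0,0,-0.1,0,0,0]
    - [0,0,0,0,0,0]
    - [0,0,0,0,0,0]

```text
t: 12.72
tcp_pos: [470.5, -307.1, 71.5]
ee_rot: [0.705, -0.048, 0.706, 0.048]
wrist_force: [0.8, -0.2, -1.2]
grip_width: 34.4
```

Call:
drive_tool:
  series:
    - [0,0,-0.1,0,0,0]
    - [0,0,0,0,0,0]
    - [0,0,0,0,0,0]

```text
t: 13.1
tcp_pos: [470.6, -307.2, 71.4]
ee_rot: [0.706, -0.048, 0.705, 0.048]
wrist_force: [-1.1, 1.3, 6.7]
grip_width: 34.3
```

Contact. Release, then check before rising.

Call:
drive_tool:
  series:
    - [0,0,0,0,0,0]
    - [0,0,0,0,0,0]
    - [0,0,0,0,0,0]
    - [0,0,0,0,0,0]
    - [0,0,0,0,0,0]
    - [0,0,0,0,0,0]
  grip: 0

```text
t: 13.85
tcp_pos: [470.5, -307.2, 70.4]
ee_rot: [0.705, -0.048, 0.705, 0.048]
wrist_force: [-0.3, -0.5, -0.3]
grip_width: 90.9
```

Call:
drive_tool:
  series:
    - [0,0,2,0,0,0]
    - [0,0,4,0,0,0]
    - [0,0,4,0,0,0]
    - [0,0,5,0,0,0]
    - [0,0,5,0,0,0]
    - [0,0,2,0,0,0]
    - [0,0,0,0,0,0]

```text
t: 14.72
tcp_pos: [471.2, -307.7, 291.9]
ee_rot: [0.707, -0.048, 0.704, 0.047]
wrist_force: [-0.8, 0.4, -1.0]
grip_width: 94.2
```

```bash
python3 -c "
from h import *
rep()
cv2.imwrite('pics/w4.png',snapshot('wrist'))"
```

```text
t 14.725 tcp [ 471.17 -307.69  291.91] x [ 0. -0. -1.] jaw yaw 7.759510862919319 w 94.20152753152618 F [-0.76  0.38 -1.  ] j [ 0.19  0.46  0.52  1.67 -0.26  1.07  0.92]
```

View pics/w4.png

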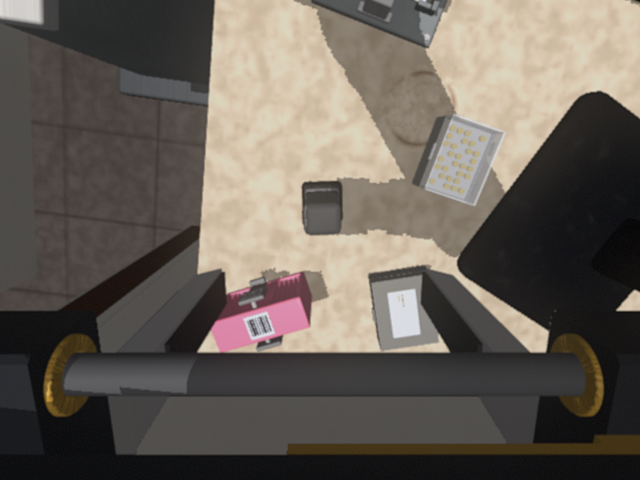

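The reader stands upright in its old place (322,207), released. Now over the cassette with the jaws across it.

Call:
drive_tool:
  series:
    - [0.4,3,0,0,0,9]
    - [0.4,3,0,0,0,9]
    - [0.4,3,0,0,0,9]
    - [0.5,3,0,0,0,9]
    - [0.5,3,0,0,0,9]
    - [0.5,3,0,0,0,9]
    - [0.4,3,0,0,0,9]
    - [0.4,3.3,0,0,0,8]
    - [0,0,0,0,0,0]
    - [0,0,0,0,0,0]

```text
t: 16.02
tcp_pos: [504.7, -65.1, 289.4]
ee_rot: [0.546, -0.448, 0.548, 0.448]
wrist_force: [-0.4, -0.6, -1.1]
grip_width: 93.8
```

```bash
python3 -c "
from h import *
rep()
cv2.imwrite('pics/w5.png',snapshot('wrist'))"
```

```text
t 16.025 tcp [504.75 -65.07 289.43] x [-0. -0. -1.] jaw yaw 78.63050607174031 w 93.75103631386752 F [-0.38 -0.56 -1.06] j [-0.05  0.34  0.17  1.8  -0.07  1.    1.52]
```

View pics/w5.png

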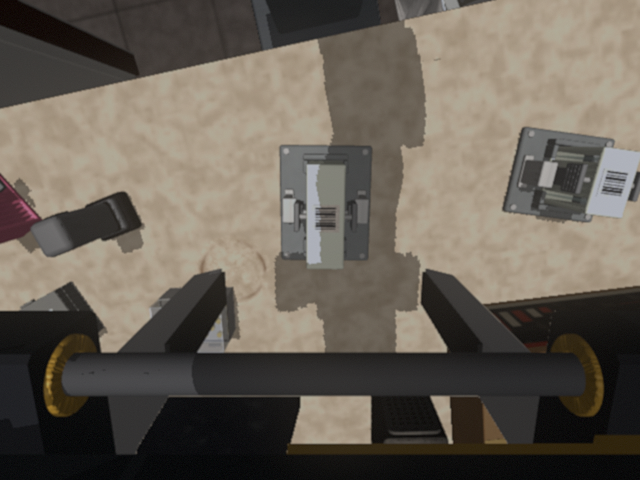

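```bash
python3 -c "
from h import *
a=cv2.imread('pics/w5.png')
cv2.imwrite('pics/w5c.png',cv2.resize(a[140:280,265:385],None,fx=4.2,fy=4.2,interpolation=2))"
```

```text
(no output)
```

View pics/w5c.png

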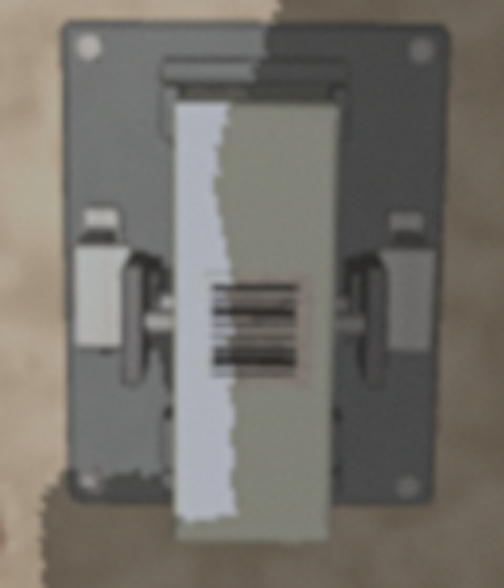

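```bash
python3 -c "
from h import *
s,R,p=tool();print(p)
f=lambda x,y,z: wray(265+x/4.2-.38,140+y/4.2-.38,z,R,p)
P=np.array([f(x,y,96) for x,y in [(178,103),(337,103),(328,541),(174,541)]]);print(P,P.mean(0),np.linalg.norm(P[0]-P[1]),np.linalg.norm(P[1]-P[2]))
e=P[0]-P[3]+P[1]-P[2];print('yaw',np.degrees(np.arctan2(e[1],e[0])))
Q=np.array([f(x,y,92) for x,y in [(122,322),(385,322)]]);print('pads',Q,Q.mean(0),np.linalg.norm(Q[0]-Q[1]))
Q=np.array([f(x,y,10) for x,y in [(63,22),(447,25),(432,503),(75,500)]]);print('dock',Q,Q.mean(0))
e=Q[0]-Q[3]+Q[1]-Q[2];print('yaw',np.degrees(np.arctan2(e[1],e[0])))
print('label',f(256,328,96))
"
```

```text
[504.86 -65.5  289.67]
[[453.34 -70.62  96.  ]
 [460.11 -36.89  96.  ]
 [557.21 -57.23  96.  ]
 [550.23 -91.98  96.  ]] [505.22 -64.18  96.  ] 34.397435036796054 99.1989933196346
yaw 167.86786045652386
pads [[498.56 -93.22  92.  ]
 [510.24 -35.08  92.  ]] [504.4  -64.15  92.  ] 59.299277276173996
dock [[ 430.09 -100.32   10.  ]
 [ 450.85   -0.9    10.  ]
 [ 579.8   -27.38   10.  ]
 [ 559.05 -126.19   10.  ]] [504.95 -63.7   10.  ]
yaw 168.52752242215692
label [505.13 -63.74  96.  ]
```

Call:
drive_tool:
  series:
    - [0,0.1,-3,0,0,-0.3]
    - [0,0,-4,0,0,0]
    - [0,0,-4,0,0,0]
    - [0,0,-4,0,0,0]
    - [0,0,-4,0,0,0]
    - [0,0,-2,0,0,0]
    - [0,0,-1,0,0,0]
    - [0,0,0,0,0,0]
    - [0,0,0,0,0,0]
    - [0,0,0,0,0,0]

```text
t: 17.32
tcp_pos: [506.1, -63.3, 71.3]
ee_rot: [0.548, -0.448, 0.547, 0.447]
wrist_force: [-0.6, 0.2, 0.1]
grip_width: 94.0
```

```bash
python3 -c "
from h import *
rep()
cv2.imwrite('pics/w6.png',snapshot('wrist'))"
```

```text
t 17.325 tcp [506.15 -63.28  71.33] x [ 0. -0. -1.] jaw yaw 78.44719443738862 w 94.01795808448036 F [-0.56  0.2   0.15] j [-0.    0.65  0.1   2.03 -0.14  0.46  1.58]
```

View pics/w6.png

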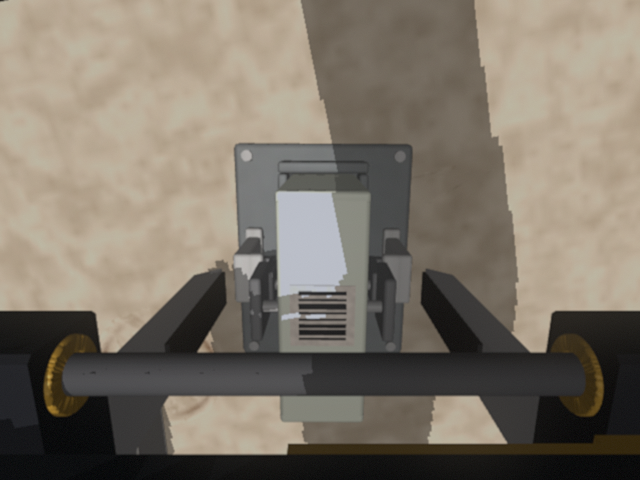

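Call:
drive_tool:
  series:
    - [0,0,-0.2,0,0,0]
    - [0,0,0,0,0,0]
    - [0,0,0,0,0,0]
    - [0,0,0,0,0,0]
    - [0,0,0,0,0,0]
    - [0,0,0,0,0,0]
    - [0,0,0,0,0,0]
    - [0,0,0,0,0,0]
  grip: 1
  force: 30

```text
t: 18.38
tcp_pos: [505.5, -63.3, 69.0]
ee_rot: [0.548, -0.447, 0.548, 0.447]
wrist_force: [-0.6, 0.2, 5.0]
grip_width: 44.5
```

```bash
python3 -c "
from h import *
rep()
cv2.imwrite('pics/w7.png',snapshot('wrist'))"
```

```text
t 18.375 tcp [505.53 -63.29  68.99] x [ 0. -0. -1.] jaw yaw 78.43885706961123 w 44.48282323328823 F [-0.64  0.19  5.03] j [-0.    0.66  0.1   2.03 -0.14  0.46  1.58]
```

View pics/w7.png

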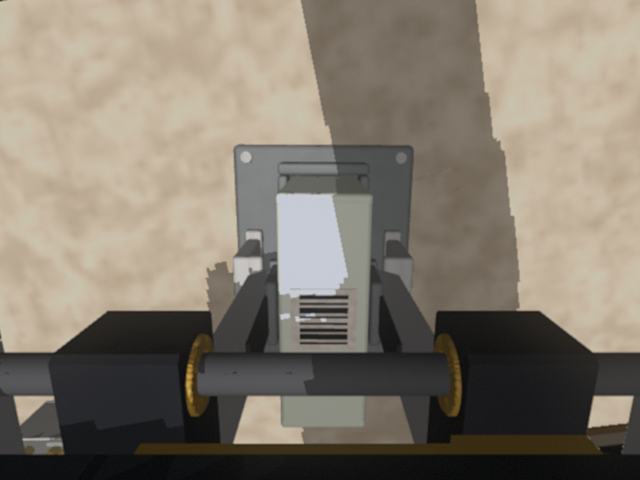

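Call:
drive_tool:
  series:
    - [0,0,0,0,0,0]
    - [0,0,0,0,0,0]
    - [0,0,0,0,0,0]
  force: 18

```text
t: 18.8
tcp_pos: [505.6, -63.3, 68.7]
ee_rot: [0.548, -0.447, 0.548, 0.447]
wrist_force: [-1.7, -0.8, 5.4]
grip_width: 46.1
```

Call:
drive_tool:
  series:
    - [0,0,0.3,0,0,0]
    - [0,0,0.3,0,0,0]
    - [0,0,0.4,0,0,0]
    - [0,0,0,0,0,0]
    - [0,0,0,0,0,0]
  force: 20

```text
t: 19.42
tcp_pos: [505.5, -63.1, 78.5]
ee_rot: [0.548, -0.447, 0.548, 0.447]
wrist_force: [0.7, -0.7, -1.6]
grip_width: 45.8
```

```bash
python3 -c "
from h import *
rep()
cv2.imwrite('pics/w8.png',snapshot('wrist'))"
```

```text
t 19.425 tcp [505.47 -63.15  78.45] x [-0.  0. -1.] jaw yaw 78.45367024335889 w 45.83923559538447 F [ 0.65 -0.66 -1.58] j [-0.    0.64  0.11  2.03 -0.14  0.48  1.58]
```

View pics/w8.png

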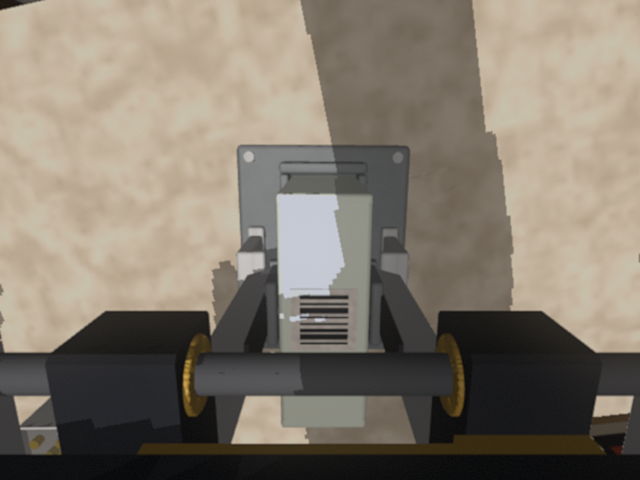

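Cassette stays fixed in the gripper view while the dock recedes; wrist carries its weight. Lift on.

Call:
drive_tool:
  series:
    - [0,0,0.8,0,0,0]
    - [0,0,1.2,0,0,0]
    - [0,0,1.5,0,0,0]
    - [0,0,1.5,0,0,0]
    - [0,0,1.5,0,0,0]
    - [0,0,1.5,0,0,0]
    - [0,0,1.2,0,0,0]
    - [0,0,0.7,0,0,0]
    - [0,0,0.2,0,0,0]
    - [0,0,0,0,0,0]

```text
t: 20.72
tcp_pos: [505.3, -63.1, 179.3]
ee_rot: [0.548, -0.447, 0.548, 0.447]
wrist_force: [-0.1, 0.3, -1.7]
grip_width: 46.0
```

Call:
drive_tool:
  series:
    - [0,0,0,0,0,0]
    - [0,0,0,0,0,0]
    - [0,0,0,0,0,0]
    - [0,0,0,0,0,0]

```text
t: 21.22
tcp_pos: [505.5, -63.2, 179.4]
ee_rot: [0.548, -0.447, 0.548, 0.447]
wrist_force: [1.4, -0.1, -2.4]
grip_width: 45.6
```

```bash
python3 -c "
from h import *
rep()
w=snapshot('wrist');b=snapshot('scene')
cv2.imwrite('pics/w9.png',w)
cv2.imwrite('pics/s9.png',cv2.resize(b[170:350,240:480],None,fx=3,fy=3,interpolation=2))
print(proj('scene',(506,-64,120)))"
```

```text
t 21.225 tcp [505.46 -63.16 179.39] x [-0.  0. -1.] jaw yaw 78.45549801311387 w 45.64438256293038 F [ 1.39 -0.1  -2.37] j [-0.04  0.48  0.15  1.95 -0.11  0.72  1.55]
[346.93 237.22]
```

View pics/w9.png

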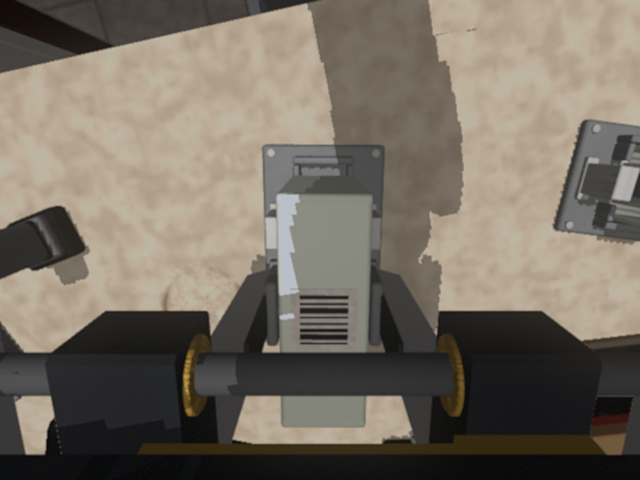

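View pics/s9.png

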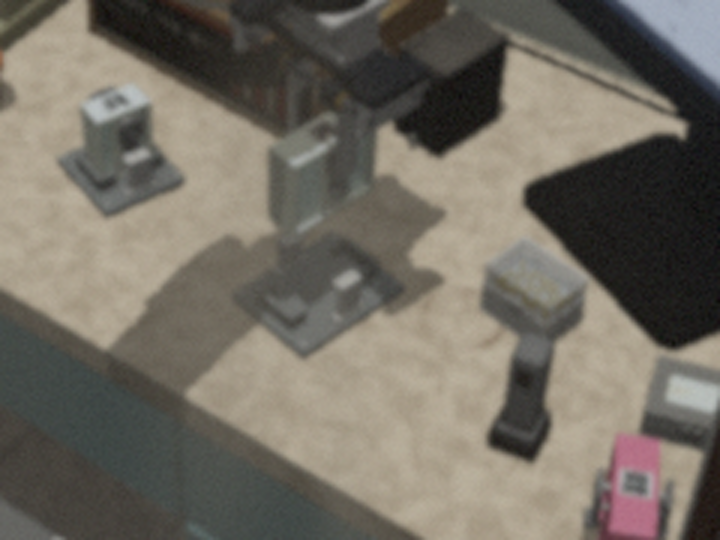

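The scene view shows the cassette clear of its empty dock and upright. The reader, short cassette and tip box look undisturbed. Handing in.

```bash
python3 -c "
from h import *
rep();print(sign_off())"
```

```text
t 21.325 tcp [505.51 -63.17 179.46] x [-0.  0. -1.] jaw yaw 78.45013895733352 w 45.92260942967356 F [-0.28 -0.36 -1.64] j [-0.04  0.48  0.15  1.95 -0.11  0.72  1.55]
the job is handed in; nothing more can be done
None
```

The job is done and handed in at 21.3 s; `sign_off()` gave no verdict.

- **Reading:** I held the reader upright about 5 cm above the middle of the long cassette's label for over 3 s. I then stood it back in its old place and let go, and it still stands upright there.
- **Taking out:** I pinched both catches of the long cassette and lifted it straight up. At hand-in it was upright and still, with its underside about 120.5 mm above the worktop, going by how far the arm rose. The wrist was carrying about 2 N.
- **Other items:** In the last scene picture the short cassette was still in its dock and the tip box had not visibly moved. The cup and dish were not in that last cropped picture, but the arm passed well above them.

**One mismatch:** the finger opening reads 45.6–46 mm, not the 48 mm given for fully pinched catches. It changed with grip force (44.5 mm at 30 N, 46.1 mm at 18 N), so I took it as give at the end stops, with the catches fully in.

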